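Change the filter: pull the amber slide from its tight slot and click it into the gate

TASK

Pull the amber filter slide (orange tab) up out of the narrow sprung slot of the steel storage rack by its exposed top tab, then push it upright down into the black filter gate until it is fully home and the red spring catch has clicked back over its shoulder. Leave the blue slide in its slot, do not disturb the beaker, the petri dish or the brown vial, and let go at the end.

Things in the scene. Friction and masses are not known exactly. Their poses are not given: they have to be found in the camera images.
- amber_slide_center (a point): centre of the amber filter slide, 37 mm above its underside. Loose upright aluminium plate, 10 mm thick along its y, 74 mm tall (z), 60 g, same both ways round. Lowest 36 mm: 46 mm wide along its x; 36 to 50 mm: ears, 56 mm wide; 50 to 74 mm: orange tab, 30 mm wide, 10 mm thick. Starts wedged in one of the rack's two slots (which one varies)
- amber_tab_top (a point): middle of the top edge of the amber slide's orange tab, 37 mm above the slide's centre; at the start only the tab's upper 18 to 23 mm stands above the slot walls
- blue_slide_center (a point): centre of the other filter slide, of the same size and mass but with a blue tab, in the other rack slot; stays where it is
- rack: fixed steel rack, origin at desk level under its centre, z up. Narrow upright slots at its y = -36 and +36 mm run along its x, between walls 66 mm long with tops 64 mm above the desk. A white spring pad presses each slide along y against a wall: drawing one straight up takes 7 to 13 N. A slide is free once its underside is above 64 mm
- gate: fixed black filter gate on a grey foot 105 x 80 mm; origin at desk level under its pocket's middle, z up. Pocket 49 mm along x by 13 mm along y, walls to 40 mm, flared lips to 48 mm. The slide stands in it with its thickness along the gate's y, either way round; fully home its centre is 47 mm above this origin. The red spring catch is at the +x end
- gate_floor (a point): middle of the gate's pocket floor, 10 mm above the desk, on which the slide's underside rests when fully home
- gate_catch (a joint): red spring catch, rad: 0 at rest or clicked; positive pushed outward (+x of the gate). Its tip is 75 mm and the underside of its nose 61.5 mm above the desk. In the last 27 mm of travel the slide's ear pushes it out by about 0.1, needing a push of 5 to 10 N; it then snaps back over the ear's top, which is at 60 mm when home
- beaker: clear beaker 57 mm in diameter, 66 mm tall, origin at its underside; a bystander
- petri_dish: clear dish 55 mm in diameter, 14 mm tall, origin at its underside; a bystander
- vial_3: brown capped vial 22 mm in diameter, 55 mm tall, origin at its underside; a bystander

How it is judged:
By the outcome, as a careful person would: the job done as asked, in the order asked, and still so for the second after the job is handed in, with the robot touching nothing.
It also fails if it takes over 51 s, if anything falls off the work surface, if the arm or the gripper's body presses on something with over 40 N, if the wrist force passes 120 N, or if a joint passes its speed limit or range.

ROBOT

A 7-joint arm with a two-finger parallel gripper is mounted at the origin on a cart in front of the work surface, level with it; the furniture and walls round the work are solid. World frame = base frame: x ahead of the robot, y to its left, z up, the work surface at z = 0. Lengths are in mm, angles in rad, forces in N, time in s.
With the tool pointing down it reaches from about 425 to 1025 mm from the base axis. Payload 3.6 kg.
Tool frame: the origin (TCP) lies midway between the tips of the shut fingers; the grasp point (between the pads) lies 19 mm behind it; z points along the fingers, y is the line along which they close (so a half turn about z gives the same grasp; the last joint's range is limited). The gripper opens to 85 mm and grips with 20 to 120 N. Pads are 22 mm wide; open, the fingers measure 114 mm over their backs; the gripper's body (76 mm by 85 mm) begins 54 mm behind the grasp point. The pads swing forward as they close: fully open they stand 13 mm farther back than shut.
Start: joints at [-1.232, 0.591, 0.048, 1.609, -0.033, 0.943, -0.034], TCP at [303.413, 658.46, 231.302] pointing down, gripper open.
Joint ranges: [-2.69, 2.69], [-0.47, 2.24], [-1.27, 1.36], [0.19, 2.51], [-1.53, 4.68], [0.08, 2.07], [-3.09, 3.09]. Speed limits (rad/s): [2.57, 2.57, 3.14, 3.14, 3.14, 3.14, 3.14].

INTERFACE

Orientations are given as a unit quaternion [x, y, z, w].
In Python, from cell import get_obs, read_camera, finish_job gives the robot as it stands. The module is installed in compiled form; this text tells all that it offers.
- The arm moves only by the tool apply_moves, never from a script. Its argument "targets" is a list of rows, each an object with "rot": the turn, a rotation vector about the tool's x, y, z in rad, a list of three; "dp": the shift along the tool's x, y, z in cm, a list of three; "fingers": the opening, from 0 (shut) to 1 (fully open). In form: [{"rot": [ax, ay, az], "dp": [x, y, z], "fingers": fingers}, ...]. A call has 1 to 12 rows; each row is the pose to reach, as a shift and turn from the pose commanded when the call began, along the tool's axes at that moment; what a row does not reach only later rows make up. A row lasts 1/12 s, in which the tool goes at most 41.7 mm and 7.16 degrees, less where a joint would pass 70% of its speed; a pose out of reach is approached as far as the arm can. A call with a gripper value outside its range is refused whole. The fingers move at their own pace and stop on an object; the grip force is fixed at half the most. Time passes only in rows, so rows that repeat a pose let the fingers close. It gives the time, the measured TCP pose, the force, the opening and the grip force at its end, in the units of the state.
- get_obs(): the state, without advancing time (a new reading comes with each control period).
- read_camera(name): name is "scene" or "top" or "wrist"; returns a dict with "pixels" (420x560x3 uint8, red, green, blue), "camera_matrix" (3x3 intrinsics, pixels), "pose" (4x4, takes a point from camera to world coordinates). Camera axes: x right, y down, z forward; pixel columns grow to the right and rows downward; lengths in mm; the calibration is good to about 2 mm. A picture is of the moment at which its call begins. There is no depth.
- finish_job(): hands the job in; it is judged then, once.
The state is a dict: "clock": time; "joint_pos": joint angles; "dq": joint speeds; "tau": joint torques, N m; "tool_pos": TCP position; "orientation": TCP orientation; "contact_force": force on the tool from outside, world axes, zero at the start; "torque": the same for the moment, N m; "grip_width": finger opening in mm; "gripper_force": force on a finger pad.
Only numpy, scipy, OpenCV 4.12 (cv2) and the standard library are available. Lean on these libraries where they do the work, as an engineer would, in place of code of your own. Each camera call takes 0.05 s, during which the arm holds its last target. There are 200 camera calls.

## Working session

There is one attempt and no reset: what is moved stays moved. The work goes in short steps, Python scripts to look and compute and a tool call to move; the robot and the scene stay as the last step left them, time stands still between calls to the robot, and variables do not carry over. Pictures are saved under pics/ and viewed, at most 10 in all, crops included, and the job is handed in when it is done.

Besides the shell and the picture viewer there is one more tool, called after "Request:" as name(argument=value, ...), one argument or row to a line, values as JSON. apply_moves: Moves the arm, as the interface text tells. Its arguments: {"type":"object","properties":{"targets":{"type":"array","items":{"type":"object","properties":{"rot":{"type":"array","items":{"type":"number"}},"dp":{"type":"array","items":{"type":"number"}},"fingers":{"type":"number"}}}}},"required":["targets"]}

```bash
mkdir -p pics; python3 - <<'E'
from cell import *
import cv2,numpy as np,pickle
o=get_obs();print({k:np.round(v,3) for k,v in o.items()})
d={}
for n in("scene","top"):
    c=read_camera(n);d[n]=c;cv2.imwrite(f"pics/{n}0.png",cv2.resize(c["pixels"][:,:,::-1],(784,588),interpolation=cv2.INTER_CUBIC));print(n,c["camera_matrix"],np.round(c["pose"],3))
pickle.dump(d,open("c0.pkl","wb"))
E
```

```text
{'clock': np.float64(0.0), 'joint_pos': array([-1.233,  0.592,  0.048,  1.61 , -0.033,  0.943, -0.034]), 'dq': array([-0.001, -0.001, -0.002, -0.001,  0.   , -0.002,  0.001]), 'tau': array([-0.0000e+00, -5.4870e+01,  1.5470e+00, -1.9812e+01,  9.0000e-03,
        9.0000e-03, -0.0000e+00]), 'tool_pos': array([303.057, 657.722, 230.149]), 'orientation': array([ 0.214,  0.977, -0.001, -0.   ]), 'contact_force': array([0.019, 0.674, 0.477]), 'torque': array([ 0.06 , -0.023,  0.017]), 'gripper_force': np.float64(0.0), 'grip_width': np.float64(85.51)}
scene [[405.2384748    0.         275.52578932]
 [  0.         405.2384748  205.67669099]
 [  0.           0.           1.        ]] [[-7.23000e-01 -2.75000e-01  6.34000e-01  4.10340e+01]
 [-6.91000e-01  3.17000e-01 -6.50000e-01  5.94593e+02]
 [-2.20000e-02 -9.08000e-01 -4.18000e-01  4.49819e+02]
 [ 0.00000e+00  0.00000e+00  0.00000e+00  1.00000e+00]]
top [[510.60925827   0.         281.71723192]
 [  0.         510.60925827 209.77015445]
 [  0.           0.           1.        ]] [[ 1.00000e-03 -9.96000e-01  9.20000e-02  4.68085e+02]
 [-1.00000e+00  1.00000e-03  2.60000e-02  2.33280e+01]
 [-2.60000e-02 -9.20000e-02 -9.95000e-01  1.16258e+03]
 [ 0.00000e+00  0.00000e+00  0.00000e+00  1.00000e+00]]
```

View pics/scene0.png

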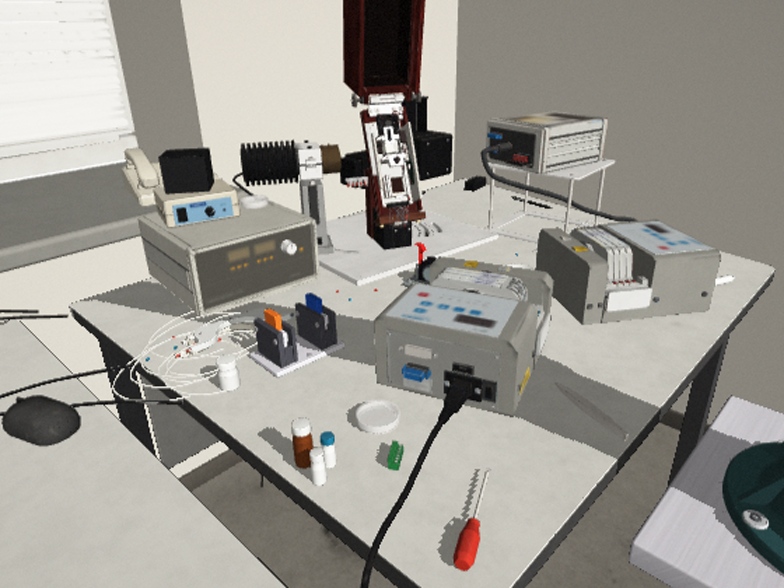

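View pics/top0.png

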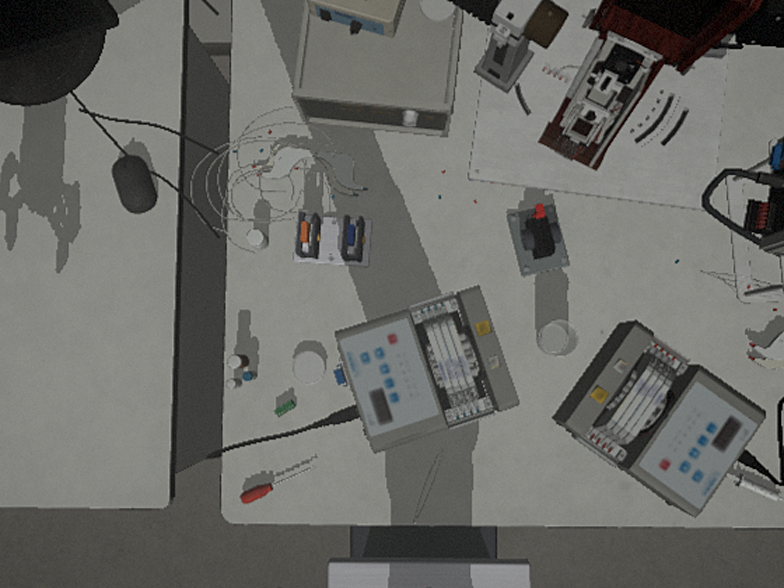

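The scene view shows amber in the left slot at (272,320) and blue at (315,303). Only the gate's red catch shows, at (421,255). In the top view the rack is at (333,238), the gate at (538,238) with its catch at (540,211), the beaker at (557,337), the dish at (310,366) and the vial at (237,360).

```bash
cat > h.py <<'E'
import numpy as np,cv2
def proj(c,P):
    T=np.linalg.inv(c["pose"]);P=np.atleast_2d(P);q=(T[:3,:3]@P.T).T+T[:3,3];u=(c["camera_matrix"]@q.T).T
    return u[:,:2]/u[:,2:]
def back(c,uv,z):
    d=c["pose"][:3,:3]@np.linalg.solve(c["camera_matrix"],[uv[0],uv[1],1]);o=c["pose"][:3,3]
    return o+d*(z-o[2])/d[2]
E
python3 - <<'E'
import pickle,cv2,numpy as np
from h import *
d=pickle.load(open("c0.pkl","rb"));t=d["top"];s=d["scene"]
f=lambda c,x,y,w,h,k:cv2.resize(c["pixels"][y:y+h,x:x+w,::-1],None,fx=k,fy=k,interpolation=cv2.INTER_NEAREST)
m=np.hstack([f(t,205,145,65,50,6),f(t,355,140,65,60,6)[:300]])
m2=f(s,175,195,75,75,4)
m2=np.hstack([m2,np.zeros((300,780-300,3),np.uint8)])
m2[:300,300:700]=f(s,270,160,80,60,5)
cv2.imwrite("pics/m.png",np.vstack([m,m2]))
# colour blobs
for n,c in d.items():
    hsv=cv2.cvtColor(c["pixels"],cv2.COLOR_RGB2HSV)
    for nm,lo,hi in(("or",(8,170,120),(20,255,255)),("blue",(105,150,50),(125,255,255)),("red",(0,190,120),(5,255,255))):
        k,_,st,ce=cv2.connectedComponentsWithStats(cv2.inRange(hsv,lo,hi))
        for i in range(1,k):
            if st[i,4]>12: print(n,nm,st[i],ce[i].round(1))
E
```

```text
scene or [189 221  13  15 125] [194.9 227.4]
scene or [214 312   8   9  44] [217.7 315.6]
scene blue [218 210  13  14 112] [224.1 216.3]
scene blue [289 263  13   7  43] [294.1 265.3]
scene red [297 174   7  14  48] [300.2 179.6]
scene red [325 370  18  37 378] [334.3 389.8]
top blue [550 103   9  15  40] [554.4 109.8]
```

View pics/m.png

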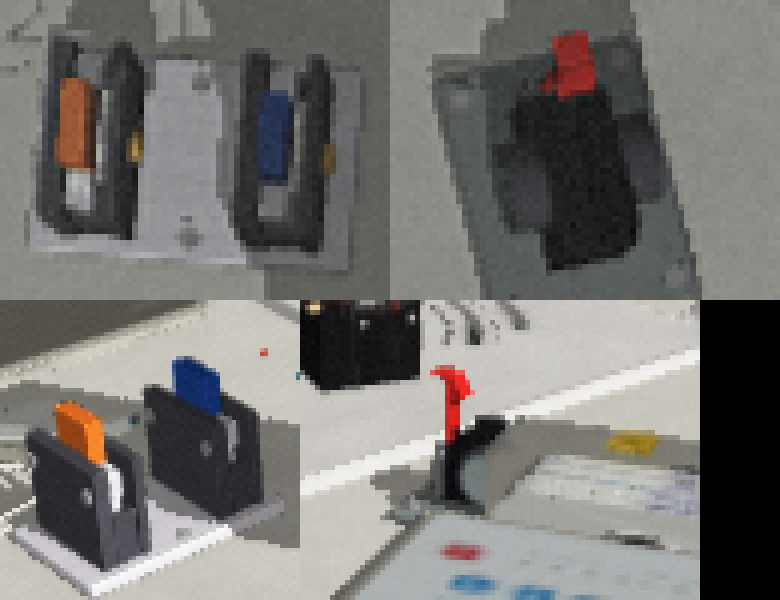

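```bash
python3 - <<'E'
import pickle
from h import *
d=pickle.load(open("c0.pkl","rb"));t=d["top"];s=d["scene"]
T=lambda u,v,ox,oy:(ox+u/6-.5,oy+v/6-.5)
print("rack base top edge/bottom",[back(t,T(u,v,205,145),5).round(1) for u,v in((28,248),(350,268),(360,70))])
print("tab",[back(t,T(u,v,205,145),84).round(1) for u,v in((61,79),(57,165))])
print("tab ctr scene/top", back(s,(192.5,222.0),84).round(1))
print("blue",[back(t,T(u,v,205,145),84).round(1) for u,v in((262,92),(258,180),)])
print("gate foot",[back(t,T(u-390,v,355,140),8).round(1) for u,v in((432,70),(630,35),(702,293),(487,300))])
print("gate lips",[back(t,T(u-390,v,355,140),48).round(1) for u,v in((515,100),(608,90),(637,250),(550,268))])
print("catch",[back(t,T(u-390,v,355,140),75).round(1) for u,v in((555,36),(590,32),(596,95),(560,100))])
for uv in((300,174.5),):print("scene catch",back(s,uv,75).round(1))
E
```

```text
rack base top edge/bottom [array([630.7, 219.8,   5. ]), array([622.6,  96.4,   5. ]), array([699.2,  92.9,   5. ])]
tab [array([680.6, 195.3,  84. ]), array([649.5, 196.4,  84. ])]
tab ctr scene/top [667.5 192.1  84. ]
blue [array([675.6, 123.2,  84. ]), array([643.8, 124.4,  84. ])]
gate foot [array([ 709.3, -129.4,    8. ]), array([ 722.5, -204.7,    8. ]), array([ 623.3, -229.8,    8. ]), array([ 620.9, -148.9,    8. ])]
gate lips [array([ 689.6, -154.3,   48. ]), array([ 693.2, -188.3,   48. ]), array([ 633.8, -197.8,   48. ]), array([ 627.3, -166. ,   48. ])]
catch [array([ 707.5, -164.7,   75. ]), array([ 708.9, -177.2,   75. ]), array([ 685.9, -178.9,   75. ]), array([ 684.2, -166. ,   75. ])]
scene catch [ 696.4 -172.2   75. ]
```

```bash
cat >> h.py <<'E'
from scipy.spatial.transform import Rotation as R
def go(p,yaw):
    "target TCP p, tool down, tool y at world angle yaw (deg, mod 180)"
    from cell import get_obs
    o=get_obs();r=R.from_quat(o["orientation"])
    c=[]
    for a in(yaw,yaw+180):
        a=np.radians(a);y=np.array([np.cos(a),np.sin(a),0]);z=np.array([0,0,-1.])
        g=R.from_matrix(np.c_[np.cross(y,z),y,z]);c.append((r.inv()*g).as_rotvec())
    v=min(c,key=np.linalg.norm)
    print("dp cm",(r.inv().apply(np.array(p)-o["tool_pos"])/10).round(3),"rot",v.round(4),"at",o["tool_pos"].round(1),o["orientation"].round(4),"F",o["contact_force"].round(1),"grip",round(float(o["grip_width"]),1),round(float(o["gripper_force"]),1),"t",round(float(o["clock"]),2),"q",o["joint_pos"].round(2))
E
python3 -c "
from h import *;go((665,191,200),86.1)"
```

```text
dp cm [-52.4   -27.247   3.088] rot [-2.100e-03 -2.000e-04 -3.636e-01] at [303.1 657.8 230.2] [ 2.142e-01  9.768e-01 -1.000e-03 -1.000e-04] F [-0.9 -0.3  0.5] grip 85.3 0.0 t 0.1 q [-1.23  0.59  0.05  1.61 -0.03  0.94 -0.03]
```

Request:
apply_moves(
  targets=[
    {"dp": [-52.4,-27.2,1],"rot": [0,0,-0.364],"fingers": 0.6},
    {"dp": [-52.4,-27.2,1],"rot": [0,0,-0.364],"fingers": 0.6},
    {"dp": [-52.4,-27.2,1],"rot": [0,0,-0.364],"fingers": 0.6},
    {"dp": [-52.4,-27.2,1],"rot": [0,0,-0.364],"fingers": 0.6},
    {"dp": [-52.4,-27.2,1],"rot": [0,0,-0.364],"fingers": 0.6},
    {"dp": [-52.4,-27.2,1],"rot": [0,0,-0.364],"fingers": 0.6},
    {"dp": [-52.4,-27.2,1],"rot": [0,0,-0.364],"fingers": 0.6},
    {"dp": [-52.4,-27.2,1],"rot": [0,0,-0.364],"fingers": 0.6},
    {"dp": [-52.4,-27.2,1],"rot": [0,0,-0.364],"fingers": 0.6},
    {"dp": [-52.4,-27.2,1],"rot": [0,0,-0.364],"fingers": 0.6},
    {"dp": [-52.4,-27.2,1],"rot": [0,0,-0.364],"fingers": 0.6},
    {"dp": [-52.4,-27.2,1],"rot": [0,0,-0.364],"fingers": 0.6},
  ],
)

```text
clock: 1.1
tool_pos: [610.6, 261.6, 222.4]
orientation: [0.034, 0.999, -0.0, -0.0]
contact_force: [0.8, 0.1, 0.4]
grip_width: 51.3
gripper_force: 0.0
```

```bash
python3 -c "
from h import *;go((665,191,220),86.1)"
```

```text
dp cm [-5.904 -6.678  0.241] rot [-0.0004 -0.0008  0.0004] at [610.6 261.6 222.4] [ 3.380e-02  9.994e-01 -2.000e-04 -4.000e-04] F [0.8 0.1 0.4] grip 51.3 0.0 t 1.1 q [-0.46  0.52 -0.02  1.76  0.01  0.86  1.02]
```

Request:
apply_moves(
  targets=[
    {"dp": [-5.9,-6.7,0.2],"rot": [0,0,0],"fingers": 0.5},
    {"dp": [-5.9,-6.7,0.2],"rot": [0,0,0],"fingers": 0.5},
    {"dp": [-5.9,-6.7,0.2],"rot": [0,0,0],"fingers": 0.5},
    {"dp": [-5.9,-6.7,0.2],"rot": [0,0,0],"fingers": 0.5},
    {"dp": [-5.9,-6.7,0.2],"rot": [0,0,0],"fingers": 0.5},
  ],
)

```text
clock: 1.52
tool_pos: [664.0, 192.4, 220.2]
orientation: [0.035, 0.999, 0.0, -0.001]
contact_force: [-0.5, 0.9, -0.3]
grip_width: 42.9
gripper_force: 0.0
```

```bash
python3 - <<'E'
from h import *;from cell import *;import pickle
c=read_camera("wrist");go((665,191,220),86.1)
pickle.dump(c,open("w1.pkl","wb"));cv2.imwrite("pics/w1.png",cv2.resize(c["pixels"][:,:,::-1],None,fx=1.4,fy=1.4))
print(c["camera_matrix"][0],c["pose"].round(3))
E
```

```text
dp cm [-0.201 -0.319  0.033] rot [ 0.001  -0.0017  0.0017] at [663.2 194.3 220.3] [ 3.320e-02  9.994e-01  5.000e-04 -9.000e-04] F [-0.1  0.1  0.8] grip 42.7 0.0 t 1.57 q [-0.34  0.56 -0.02  1.7   0.01  0.89  1.14]
[374.53428233   0.         283.75283358] [[ 6.90000e-02  9.55000e-01  2.88000e-01  5.90598e+02]
 [ 9.98000e-01 -6.60000e-02 -2.00000e-02  1.97427e+02]
 [ 0.00000e+00  2.88000e-01 -9.58000e-01  3.63486e+02]
 [ 0.00000e+00  0.00000e+00  0.00000e+00  1.00000e+00]]
```

View pics/w1.png

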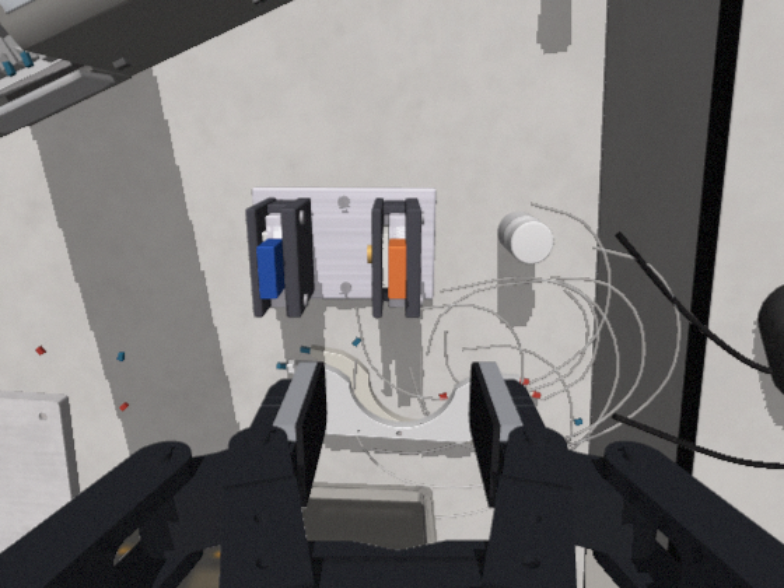

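The wrist view shows the orange tab at (398,268), standing against the right-hand wall of its slot, with blue at (270,268). The two fingers are clear of both.

```bash
python3 - <<'E'
from h import *;import pickle
w=pickle.load(open("w1.pkl","rb"));d=pickle.load(open("c0.pkl","rb"))
hsv=cv2.cvtColor(w["pixels"],cv2.COLOR_RGB2HSV)
m=cv2.inRange(hsv,(5,150,100),(20,255,255));m[:,:270]=0;m[260:]=0
ys,xs=np.nonzero(m);print(xs.min(),xs.max(),ys.min(),ys.max())
for r in range(ys.min(),ys.max()+1,2):
    q=xs[ys==r];print(r,q.min(),q.max(),w["pixels"][r,283],end=" | ")
print()
for h in(82,84,86):
  y0=ys.min()
  for yy in(174,190,210):
    q=xs[ys==yy];print(h,yy,back(w,(q.min()-.5,yy),h)[:2].round(1),back(w,(q.max()+.5,yy),h)[:2].round(1))
  print("far edge",back(w,(283,y0-.5),h).round(1),"pred near edge row",proj(w,back(w,(283,y0-.5),h)-[30,0,0]).round(1))
# scene tab
s=d["scene"];hsv=cv2.cvtColor(s["pixels"],cv2.COLOR_RGB2HSV)
m=cv2.inRange(hsv,(5,150,60),(22,255,255))[215:245,180:210];
for r in m: print(''.join('#' if v else '.' for v in r))
# predicted in scene/top
a=np.radians(-3.9);ex=np.array([np.cos(a),np.sin(a),0]);ey=np.array([-ex[1],ex[0],0])
for z in(82,87):
  P=[np.array([665,191,z])+i*15*ex+j*5*ey for i,j in((1,1),(1,-1),(-1,-1),(-1,1))]
  for n,c in(("scene",s),("top",d["top"]),("w",w)):print(z,n,proj(c,P).round(1).tolist())
E
```

```text
277 289 171 212
171 279 288 [193 111  65] | 173 278 289 [192 102  53] | 175 278 289 [192 100  51] | 177 278 289 [220 121  65] | 179 278 289 [209 110  58] | 181 278 289 [207 111  60] | 183 278 289 [209 111  58] | 185 278 289 [211 112  59] | 187 278 289 [209 112  61] | 189 278 289 [210 113  61] | 191 278 289 [208 109  59] | 193 278 289 [208 110  59] | 195 278 289 [208 111  59] | 197 278 289 [206 110  58] | 199 278 289 [207 111  58] | 201 278 289 [206 110  57] | 203 278 289 [207 109  57] | 205 278 289 [205 107  55] | 207 277 289 [206 107  56] | 209 277 289 [205 109  57] | 211 277 289 [207 109  58] | 
82 174 [648.7 188.6] [649.3 197.8]
82 190 [661.3 187.7] [661.9 197. ]
82 210 [677.4 185.7] [678.1 195.9]
far edge [646.3 193.   82. ] pred near edge row [[280.2 130.6]]
84 174 [648.3 188.7] [648.9 197.8]
84 190 [660.8 187.8] [661.4 197. ]
84 210 [676.8 185.8] [677.5 196. ]
far edge [645.9 193.1  84. ] pred near edge row [[280.2 130.3]]
86 174 [647.9 188.8] [648.5 197.8]
86 190 [660.3 187.9] [660.9 197. ]
86 210 [676.2 185.9] [676.9 196. ]
far edge [645.5 193.1  86. ] pred near edge row [[28
[... 673 characters left out ...]
....................
..............................
..............................
..............................
..............................
..............................
..............................
..............................
..............................
82 scene [[187.7, 221.5], [192.0, 219.9], [200.0, 224.7], [195.7, 226.4]]
82 top [[215.0, 158.0], [219.6, 158.3], [218.5, 172.0], [213.9, 171.7]]
82 w [[288.4, 212.7], [275.8, 212.7], [275.5, 175.4], [288.6, 175.4]]
87 scene [[187.4, 219.2], [191.7, 217.7], [199.8, 222.5], [195.4, 224.1]]
87 top [[214.6, 157.5], [219.3, 157.8], [218.1, 171.6], [213.5, 171.3]]
87 w [[288.5, 214.7], [275.6, 214.7], [275.4, 176.8], [288.6, 176.8]]
```

```bash
python3 -c "
from h import *;go((665,192,68),86.1)"
```

```text
dp cm [-0.221 -0.234 15.233] rot [ 0.001  -0.0017  0.0017] at [663.2 194.3 220.3] [ 3.320e-02  9.994e-01  5.000e-04 -9.000e-04] F [-0.1  0.1  0.8] grip 42.7 0.0 t 1.57 q [-0.34  0.56 -0.02  1.7   0.01  0.89  1.14]
```

Request:
apply_moves(
  targets=[
    {"dp": [0,0,3],"rot": [0,0,0],"fingers": 0.45},
    {"dp": [0,0,6],"rot": [0,0,0],"fingers": 0.45},
    {"dp": [0,0,9],"rot": [0,0,0],"fingers": 0.45},
    {"dp": [0,0,10.5],"rot": [0,0,0],"fingers": 0.45},
    {"dp": [0,0,11],"rot": [0,0,0],"fingers": 0.45},
    {"dp": [0,0,11],"rot": [0,0,0],"fingers": 0.45},
    {"dp": [0,0,11],"rot": [0,0,0],"fingers": 0.45},
    {"dp": [0,0,11],"rot": [0,0,0],"fingers": 0.45},
  ],
)

```text
clock: 2.23
tool_pos: [665.3, 194.2, 112.6]
orientation: [0.033, 0.999, 0.001, 0.001]
contact_force: [-0.2, 0.6, 0.2]
grip_width: 38.3
gripper_force: 0.0
```

```bash
python3 -c "
from h import *;go((665,192,67.5),86.1)"
```

```text
dp cm [ 0.025 -0.225  4.512] rot [0.0016 0.0028 0.0016] at [665.3 194.2 112.6] [3.320e-02 9.994e-01 8.000e-04 1.400e-03] F [-0.2  0.6  0.2] grip 38.3 0.0 t 2.23 q [-0.34  0.68 -0.02  1.76  0.02  0.69  1.14]
```

Request:
apply_moves(
  targets=[
    {"dp": [0,-0.2,1.5],"rot": [0,0,0],"fingers": 0.45},
    {"dp": [0,-0.2,3],"rot": [0,0,0],"fingers": 0.45},
    {"dp": [0,-0.2,4.2],"rot": [0,0,0],"fingers": 0.45},
    {"dp": [0,-0.2,4.5],"rot": [0,0,0],"fingers": 0.45},
    {"dp": [0,-0.2,4.5],"rot": [0,0,0],"fingers": 0.45},
    {"dp": [0,-0.2,4.5],"rot": [0,0,0],"fingers": 0.45},
    {"dp": [0,-0.2,4.5],"rot": [0,0,0],"fingers": 0.45},
  ],
)

```text
clock: 2.82
tool_pos: [664.7, 191.0, 66.4]
orientation: [0.034, 0.999, 0.0, 0.001]
contact_force: [-0.1, -0.4, -0.8]
grip_width: 38.7
gripper_force: 0.0
```

```bash
python3 - <<'E'
from h import *;from cell import *
c=read_camera("wrist");s=read_camera("scene");go((665,192,67.5),86.1)
a=c["pixels"][:,:,::-1];b=cv2.resize(s["pixels"][180:270,150:270,::-1],(560,420))
cv2.imwrite("pics/w2.png",cv2.resize(np.hstack([a[100:420,120:440],b[:320,:]]),None,fx=.9,fy=.9))
E
```

```text
dp cm [-0.015  0.104 -0.094] rot [0.0005 0.0012 0.0003] at [664.8 191.   66.6] [3.390e-02 9.994e-01 2.000e-04 6.000e-04] F [-0.3  0.5 -0.1] grip 38.6 0.0 t 2.92 q [-0.33  0.74 -0.02  1.78  0.02  0.62  1.14]
```

View pics/w2.png

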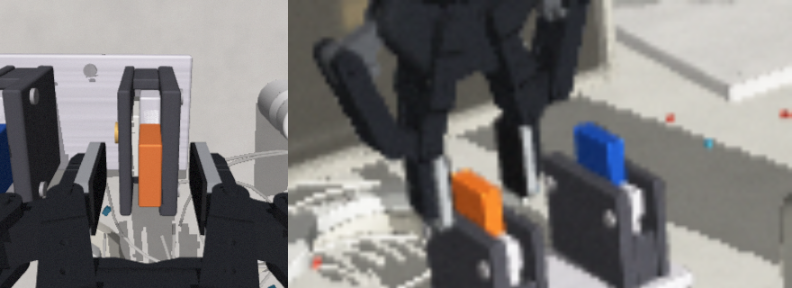

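The left half shows the orange tab at (150,175), centred between the pads. In the right half the blue slide is clear of the fingers. Closing now.

Request:
apply_moves(
  targets=[
    {"dp": [0,0.1,-0.1],"rot": [0,0,0],"fingers": 0.2},
    {"dp": [0,0.1,-0.1],"rot": [0,0,0],"fingers": 0.1},
    {"dp": [0,0.1,-0.1],"rot": [0,0,0],"fingers": 0},
    {"dp": [0,0.1,-0.1],"rot": [0,0,0],"fingers": 0},
    {"dp": [0,0.1,-0.1],"rot": [0,0,0],"fingers": 0},
    {"dp": [0,0.1,-0.1],"rot": [0,0,0],"fingers": 0},
    {"dp": [0,0.1,-0.1],"rot": [0,0,0],"fingers": 0},
    {"dp": [0,0.1,-0.1],"rot": [0,0,0],"fingers": 0},
  ],
)

```text
clock: 3.58
tool_pos: [664.7, 192.0, 67.6]
orientation: [0.034, 0.999, 0.0, 0.0]
contact_force: [-0.8, -0.7, 5.4]
grip_width: 8.2
gripper_force: 61.2
```

```bash
python3 -c "
from h import *;go((665,192,67.5),86.1)"
```

```text
dp cm [-0.033  0.002  0.009] rot [0.0005 0.0008 0.0001] at [664.7 192.   67.6] [3.400e-02 9.994e-01 3.000e-04 4.000e-04] F [-0.8 -0.7  5.4] grip 8.2 61.2 t 3.58 q [-0.33  0.74 -0.02  1.78  0.02  0.62  1.14]
```

Request:
apply_moves(
  targets=[
    {"dp": [0,0,-0.3],"rot": [0,0,0],"fingers": 0},
    {"dp": [0,0,-0.7],"rot": [0,0,0],"fingers": 0},
    {"dp": [0,0,-1.1],"rot": [0,0,0],"fingers": 0},
    {"dp": [0,0,-1.5],"rot": [0,0,0],"fingers": 0},
    {"dp": [0,0,-2],"rot": [0,0,0],"fingers": 0},
    {"dp": [0,0,-2.5],"rot": [0,0,0],"fingers": 0},
    {"dp": [0,0,-3],"rot": [0,0,0],"fingers": 0},
  ],
)

```text
clock: 4.17
tool_pos: [663.9, 191.9, 97.2]
orientation: [0.034, 0.999, 0.0, -0.0]
contact_force: [0.5, 1.5, -4.4]
grip_width: 8.3
gripper_force: 59.9
```

Request:
apply_moves(
  targets=[
    {"dp": [0,0,-0.6],"rot": [0,0,0],"fingers": 0},
    {"dp": [0,0,-1.2],"rot": [0,0,0],"fingers": 0},
    {"dp": [0,0,-2],"rot": [0,0,0],"fingers": 0},
    {"dp": [0,0,-3],"rot": [0,0,0],"fingers": 0},
    {"dp": [0,0,-4.5],"rot": [0,0,0],"fingers": 0},
    {"dp": [0,0,-6.5],"rot": [0,0,0],"fingers": 0},
    {"dp": [0,0,-9],"rot": [0,0,0],"fingers": 0},
    {"dp": [0,0,-11],"rot": [0,0,0],"fingers": 0},
    {"dp": [0,0,-12],"rot": [0,0,0],"fingers": 0},
    {"dp": [0,0,-12],"rot": [0,0,0],"fingers": 0},
  ],
)

```text
clock: 5.0
tool_pos: [666.7, 191.8, 221.3]
orientation: [0.034, 0.999, 0.001, 0.004]
contact_force: [0.8, -0.3, 0.1]
grip_width: 8.4
gripper_force: 60.5
```

```bash
python3 - <<'E'
from h import *;from cell import *
c=read_camera("scene");go((645,-172,215),103)
cv2.imwrite("pics/s3.png",cv2.resize(c["pixels"][90:300,120:400,::-1],None,fx=2,fy=2))
E
```

```text
dp cm [ -0.442 -36.404   0.372] rot [ 0.0003  0.0037 -0.295 ] at [665.4 191.5 219. ] [3.410e-02 9.994e-01 4.000e-04 1.800e-03] F [-0.4  0.1 -0.8] grip 8.1 60.5 t 5.05 q [-0.34  0.56 -0.02  1.7   0.01  0.88  1.15]
```

View pics/s3.png

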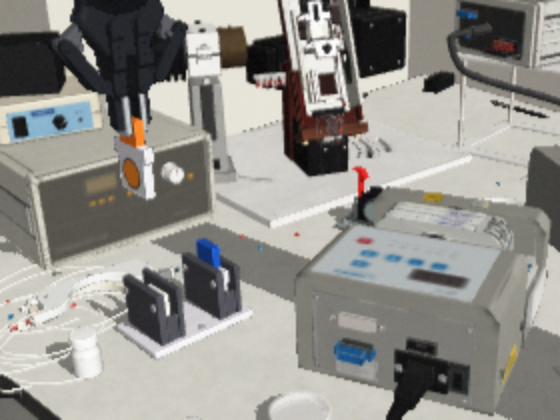

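The slide is out of the rack at (137,165) in the crop, hanging upright in the fingers. The blue slide is still in its slot at (210,275).

Request:
apply_moves(
  targets=[
    {"dp": [0,-2.5,0.3],"rot": [0,0,-0.05],"fingers": 0},
    {"dp": [0,-6,0.3],"rot": [0,0,-0.1],"fingers": 0},
    {"dp": [0,-9.5,0.3],"rot": [0,0,-0.15],"fingers": 0},
    {"dp": [0,-13,0.3],"rot": [0,0,-0.2],"fingers": 0},
    {"dp": [0,-16.5,0.3],"rot": [0,0,-0.25],"fingers": 0},
    {"dp": [0,-20,0.3],"rot": [0,0,-0.295],"fingers": 0},
    {"dp": [0,-23.5,0.3],"rot": [0,0,-0.295],"fingers": 0},
    {"dp": [0,-27,0.3],"rot": [0,0,-0.295],"fingers": 0},
    {"dp": [0,-29,0.3],"rot": [0,0,-0.295],"fingers": 0},
    {"dp": [0,-29.5,0.3],"rot": [0,0,-0.295],"fingers": 0},
    {"dp": [0,-29.5,0.3],"rot": [0,0,-0.295],"fingers": 0},
    {"dp": [0,-29.5,0.3],"rot": [0,0,-0.295],"fingers": 0},
  ],
)

```text
clock: 6.05
tool_pos: [643.8, -101.3, 212.8]
orientation: [-0.114, 0.994, 0.001, -0.001]
contact_force: [-0.1, 0.7, 0.2]
grip_width: 8.3
gripper_force: 60.5
```

Request:
apply_moves(
  targets=[
    {"dp": [0,0,0],"rot": [0,0,0],"fingers": 0},
    {"dp": [0,0,0],"rot": [0,0,0],"fingers": 0},
    {"dp": [0,0,0],"rot": [0,0,0],"fingers": 0},
  ],
)

```text
clock: 6.3
tool_pos: [644.5, -100.3, 213.8]
orientation: [-0.115, 0.993, 0.0, 0.0]
contact_force: [0.1, 0.6, -0.4]
grip_width: 8.0
gripper_force: 60.5
```

```bash
python3 - <<'E'
from h import *;from cell import *;import pickle
c=read_camera("wrist");go((645,-172,215),103)
pickle.dump(c,open("w4.pkl","wb"));cv2.imwrite("pics/w4.png",cv2.resize(c["pixels"][:,:,::-1],None,fx=1.4,fy=1.4,interpolation=cv2.INTER_CUBIC))
E
```

```text
dp cm [ 1.578 -6.949 -0.123] rot [0.0006 0.0002 0.0029] at [ 644.5 -100.7  213.8] [-1.147e-01  9.934e-01  3.000e-04  1.000e-04] F [ 0.3  0.  -1.3] grip 8.1 60.5 t 6.35 q [ 0.15  0.52 -0.09  1.79  0.06  0.83  1.83]
```

View pics/w4.png

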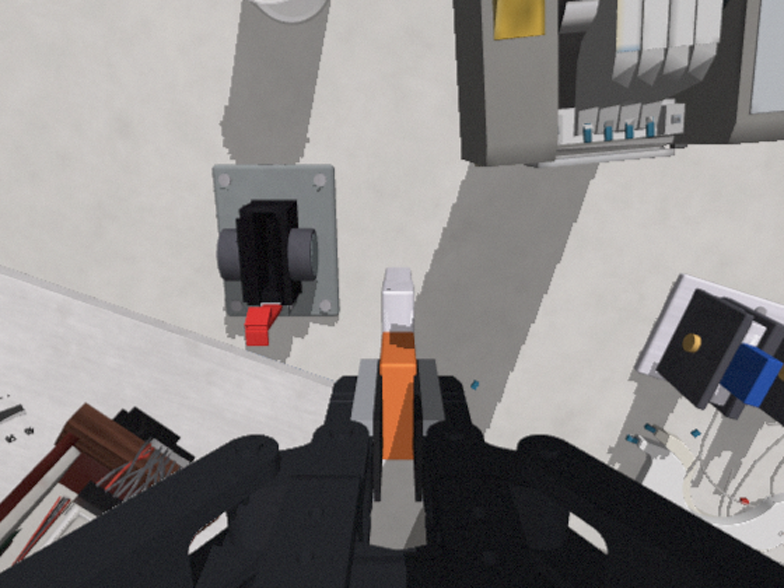

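The wrist view shows the gate's foot at corners (213,166), (333,163) and (339,315), with its body round (268,252) and the red catch at (260,325). The slide hangs straight at (398,300). I need a brightened close-up of the gate.

```bash
python3 - <<'E'
from h import *;import pickle
c=pickle.load(open("w4.pkl","rb"))
p=c["pixels"][105:255,140:315,::-1].astype(float)
p=255*np.clip(p/255,0,1)**.45
cv2.imwrite("pics/g.png",cv2.resize(p.astype(np.uint8),None,fx=4,fy=4,interpolation=cv2.INTER_CUBIC))
E
```

```text
(no output)
```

View pics/g.png

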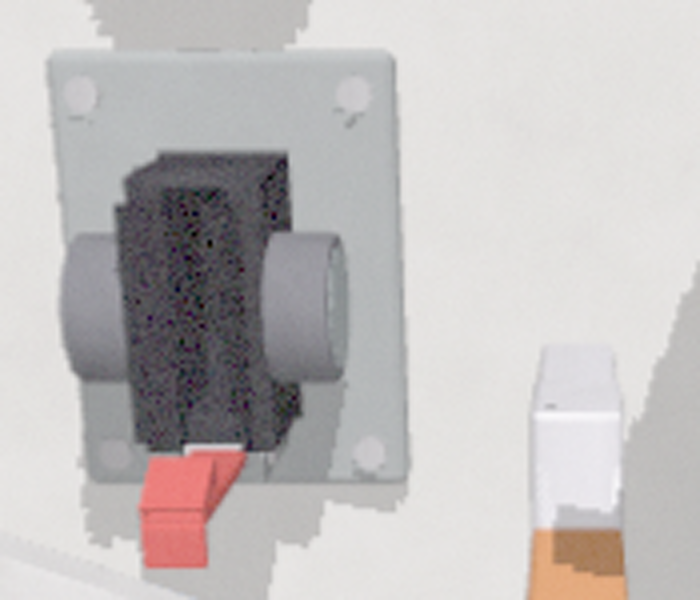

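```bash
python3 - <<'E'
from h import *;from cell import *;import pickle
cs=[read_camera("wrist") for _ in range(16)]
p=np.mean([c["pixels"] for c in cs],0);c=cs[-1];c["avg"]=p;pickle.dump(c,open("w5.pkl","wb"))
print([c["pose"][:3,3].round(1) for c in cs[::15]])
q=p[130:230,160:250].mean(2);q=np.clip((q-q.min())/70,0,1)**.6*255
cv2.imwrite("pics/g2.png",cv2.resize(q.astype(np.uint8),None,fx=6,fy=6,interpolation=cv2.INTER_CUBIC))
f=[back(c,(140+u/4-.375,105+v/4-.375),8)[:2] for u,v in((48,50),(395,50),(408,481),(90,483))];f=np.array(f);print(f.round(1),np.linalg.norm(np.roll(f,-1,0)-f,axis=1).round(1),f.mean(0))
e=f[2]-f[1];print("yaw right edge",np.degrees(np.arctan2(e[1],e[0])),"left",np.degrees(np.arctan2(*(f[3]-f[0])[::-1])))
E
```

```text
[array([ 572.7, -117.7,  357. ]), array([ 572.4, -119.2,  357. ])]
[[ 619.6 -231.5]
 [ 601.8 -154.8]
 [ 703.  -131.8]
 [ 721.2 -208.3]] [ 78.8 103.7  78.6 104.3] [ 661.39012352 -181.5969872 ]
yaw right edge 12.792736301180902 left 12.878699924509007
```

View pics/g2.png

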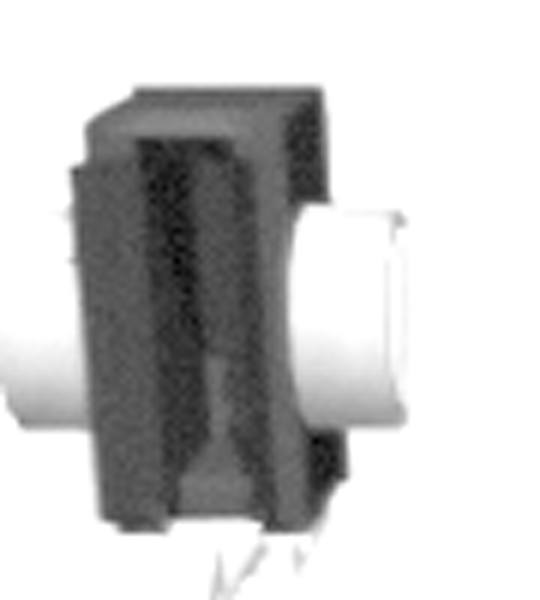

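```bash
python3 - <<'E'
from h import *;import pickle
c=pickle.load(open("w5.pkl","rb"))
a=np.radians(12.85);ex=np.array([np.cos(a),np.sin(a),0]);ey=np.array([-ex[1],ex[0],0])
def uv(P):q=proj(c,P);return (((q-[160,130])+.42)*6).round(0).astype(int).tolist()
for ctr in((661.4,-181.6),(662.7,-182.5)):
  g=np.array([*ctr,0]);print(ctr)
  for nm,L,W,z in(("pocket40",49,13,40),("pocketfloor",49,13,10),("foot8",105,80,8),("foot3",105,80,3)):
    print(nm,uv([g+i*L/2*ex+j*W/2*ey+[0,0,z] for i,j in((-1,-1),(-1,1),(1,1),(1,-1))]))
  print("mid40",uv([g+[0,0,40]]), "catch", uv([g+ex*28+[0,0,75]]))
print("catch tip centre guess", back(c,(140+177/4,105+485/4),75))
from cell import get_obs
E
```

```text
(661.4, -181.6)
pocket40 [[128, 139], [220, 139], [241, 471], [153, 470]]
pocketfloor [[179, 109], [263, 110], [281, 416], [200, 416]]
foot8 [[-52, -79], [477, -77], [497, 577], [11, 575]]
foot3 [[-41, -81], [480, -79], [500, 567], [21, 565]]
mid40 [[186, 308]] catch [[138, 573]]
(662.7, -182.5)
pocket40 [[120, 146], [212, 147], [234, 478], [146, 477]]
pocketfloor [[172, 116], [256, 116], [274, 422], [193, 422]]
foot8 [[-59, -72], [469, -70], [490, 583], [5, 582]]
foot3 [[-48, -74], [473, -72], [493, 573], [14, 571]]
mid40 [[178, 316]] catch [[129, 580]]
catch tip centre guess [ 689.39818697 -173.85796541   75.        ]
```

Request:
apply_moves(
  targets=[
    {"dp": [-0.6,-1.3,0],"rot": [0,0,0],"fingers": 0},
    {"dp": [-1.2,-2.6,0],"rot": [0,0,0],"fingers": 0},
    {"dp": [-1.8,-3.8,0],"rot": [0,0,0],"fingers": 0},
    {"dp": [-1.8,-3.8,0],"rot": [0,0,0],"fingers": 0},
    {"dp": [-1.8,-3.8,0],"rot": [0,0,0],"fingers": 0},
    {"dp": [-1.8,-3.8,0],"rot": [0,0,0],"fingers": 0},
    {"dp": [-1.8,-3.8,0],"rot": [0,0,0],"fingers": 0},
    {"dp": [-1.8,-3.8,0],"rot": [0,0,0],"fingers": 0},
  ],
)

```text
clock: 7.82
tool_pos: [670.1, -134.7, 213.8]
orientation: [-0.114, 0.993, 0.0, -0.0]
contact_force: [0.4, 0.7, -0.5]
grip_width: 8.4
gripper_force: 60.5
```

```bash
python3 - <<'E'
from h import *;from cell import *;import pickle
cs=[read_camera("wrist") for _ in range(16)]
p=np.mean([c["pixels"] for c in cs],0);c=cs[-1];c["avg"]=p;c["obs"]=get_obs();pickle.dump(c,open("w6.pkl","wb"))
print([c["pose"][:3,3].round(1) for c in cs[::5]]);go((663,-140,213),102.85)
def enh(c,x,y,w,h,k):
    q=c["avg"][y:y+h,x:x+w,::-1];q=np.clip((q-8)/90,0,1)**.6*255
    return cv2.resize(q.astype(np.uint8),None,fx=k,fy=k,interpolation=cv2.INTER_CUBIC)
cv2.imwrite("pics/g3.png",enh(c,195,90,133,100,6))
E
```

```text
[array([ 598.3, -151.4,  357. ]), array([ 598.4, -151.9,  357.1]), array([ 598.5, -152.2,  357.1]), array([ 598.5, -152.2,  357. ])]
dp cm [ 0.82  -0.269  0.08 ] rot [ 0.     -0.0001  0.0029] at [ 670.4 -135.5  213.8] [-0.1133  0.9936  0.     -0.    ] F [ 1.  -0.2 -0.6] grip 8.4 60.5 t 8.62 q [ 0.19  0.56 -0.08  1.72  0.06  0.87  1.88]
```

View pics/g3.png

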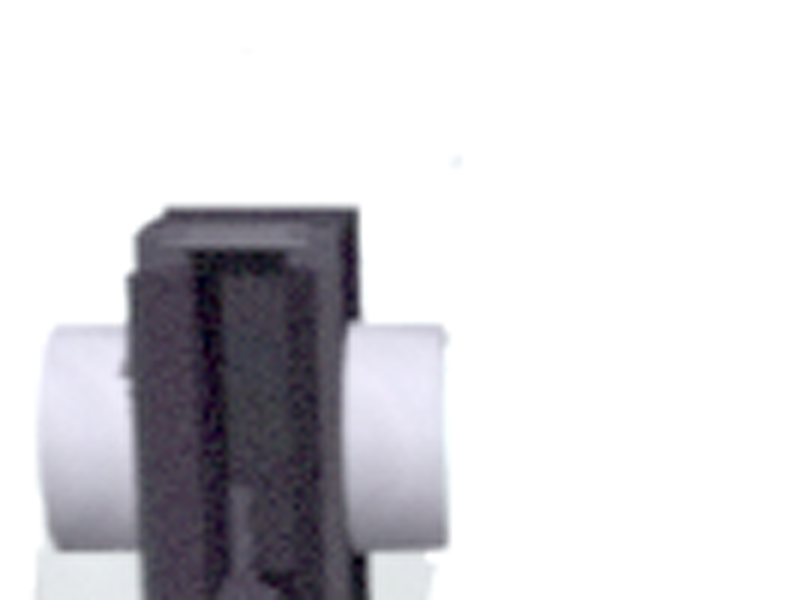

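The last view (g3) shows the mouth from almost straight above. At row 400 the pocket's side edges are at columns 200 and 290, the −x end edge is at row 247 and the floor starts at column 228, row 272. The ten pictures are used, so from here I work from numbers only.

```bash
python3 - <<'E'
from h import *;import pickle
a=np.radians(12.85);ex=np.array([np.cos(a),np.sin(a)]);ey=np.array([-ex[1],ex[0]])
A=pickle.load(open("w5.pkl","rb"));B=pickle.load(open("w6.pkl","rb"))
def g(c,o,u,v,z):
    w=back(c,(o[0]+u/6-.42,o[1]+v/6-.42),z)[:2];return np.array([w@ex,w@ey]).round(1)
for n,c,o,L,Rr,E,F in(("A",A,(160,130),(150,250),(245,250),(190,137),(195,250)),("B",B,(195,90),(200,400),(290,400),(240,247),(228,400))):
    print(n,"left40",g(c,o,*L,40),"right40",g(c,o,*Rr,40),"end40",g(c,o,*E,40),"floorleft",g(c,o,*F,10))
print("B floor end",g(B,(195,90),240,272,10),"right top48",g(B,(195,90),318,400,48),"A right48",g(A,(160,130),270,250,48))
print("foot ctr A",np.array([662.7,-182.5])@np.c_[ex,ey])
# foot & red catch & slide in B by threshold
hs=cv2.cvtColor(B["avg"].astype(np.uint8),cv2.COLOR_RGB2HSV)
for nm,c in(("A",A),("B",B)):
    p=c["avg"];hs=cv2.cvtColor(p.astype(np.uint8),cv2.COLOR_RGB2HSV)
    m=cv2.inRange(hs,(0,170,120),(5,255,255))|cv2.inRange(hs,(175,170,120),(180,255,255));m[:,:150]=0;m[:,275:]=0;m[:180]=0;m[260:]=0
    ys,xs=np.nonzero(m);print(nm,"red",xs.min(),xs.max(),ys.min(),ys.max())
    for r in range(ys.min(),ys.max()+1,3):q=xs[ys==r];print(r,q.min(),q.max(),end="; ")
    print()
# slide in hand: orange & white extents per row
for nm,c in(("A",A),("B",B)):
    p=c["avg"]
    print(nm,[(r,p[r,262:306].mean(1).round(0).astype(int).tolist()) for r in(200,225)])
    print([p[r,283].round(0).astype(int).tolist() for r in range(184,245,2)])
E
```

```text
A left40 [ 595.9 -328.7] right40 [ 595.9 -315.1] end40 [ 579.7 -321.8] floorleft [ 602.  -329.7]
B left40 [ 601.  -328.8] right40 [ 600.9 -316.1] end40 [ 579.6 -322.4] floorleft [ 605.8 -329. ]
B floor end [ 586.2 -326.4] right top48 [ 599.6 -311.3] A right48 [ 594.2 -309.8]
foot ctr A [ 605.51521731 -325.31348205]
A red 178 202 219 247
219 191 202; 222 181 201; 225 180 199; 228 179 197; 231 179 194; 234 179 193; 237 179 192; 240 179 193; 243 179 193; 246 180 193; 
B red 224 244 200 226
200 226 244; 203 225 243; 206 225 242; 209 224 241; 212 225 239; 215 225 239; 218 225 239; 221 225 239; 224 225 239; 
A [(200, [194, 195, 196, 197, 197, 197, 199, 197, 197, 197, 197, 185, 157, 171, 182, 183, 183, 184, 184, 186, 186, 187, 189, 189, 190, 190, 191, 190, 190, 191, 188, 181, 187, 195, 198, 197, 197, 198, 198, 197, 196, 192, 184, 148]), (225, [196, 196, 196, 195, 196, 196, 197, 196, 198, 198, 155, 164, 202, 219, 217, 218, 220, 221, 221, 223, 223, 223, 222, 222, 221, 221, 220, 221, 219, 217, 215, 214, 204, 154, 145, 139, 135, 135, 135, 134, 134, 134, 134, 133])]
[[200, 197, 193], [202, 199, 
[... 773 characters left out ...]
198, 155, 161, 198, 212, 214, 214, 215, 216, 216, 217, 217, 217, 216, 215, 215, 216, 215, 215, 213, 212, 211, 208, 201, 160, 185, 197, 196, 196, 196, 197, 196, 197, 197, 197])]
[[186, 182, 180], [185, 182, 180], [186, 182, 180], [185, 181, 181], [187, 183, 191], [186, 182, 191], [187, 183, 192], [188, 184, 192], [187, 183, 191], [186, 182, 191], [186, 183, 190], [188, 184, 193], [234, 232, 237], [216, 211, 220], [206, 202, 211], [207, 203, 212], [207, 203, 212], [207, 203, 213], [207, 203, 212], [217, 213, 221], [216, 213, 221], [216, 213, 220], [216, 212, 220], [215, 211, 219], [215, 212, 219], [213, 210, 217], [211, 193, 190], [196, 104, 55], [196, 104, 55], [196, 104, 55], [197, 104, 55]]
```

```bash
python3 - <<'E'
from h import *;import pickle
from scipy.optimize import least_squares
a=np.radians(12.85);ex=np.array([np.cos(a),np.sin(a)]);ey=np.array([-ex[1],ex[0]])
A=pickle.load(open("w5.pkl","rb"));B=pickle.load(open("w6.pkl","rb"))
for c,u,v in((A,186,228),(B,232,207)):
    w=back(c,(u,v),75)[:2];print("catch s,t",w@ex,w@ey)
o=B["obs"];r=R.from_quat(o["orientation"]);tp=o["tool_pos"]
print("tool tilt axes",r.as_matrix().round(4).tolist())
# slide frame: X=-toolx, Y=tooly, Z up=-toolz. points relative to tab top
def P(x,z,off): # off: dx (slide X), zt top above TCP, tilt about y
    dx,zt,th=off;X=x*np.cos(th)+z*np.sin(th)+dx;Z=zt+z*np.cos(th)-x*np.sin(th)
    return tp+r.apply([-X,0,-Z])
p=B["avg"][180:330,283].mean(1);g=np.abs(np.diff(p));print("row edges",[(180+i+1,round(g[i],0)) for i in range(len(g)) if g[i]>6])
pts=[(-23,-74),(-28,-38),(-28,-24),(-15,-24)]
for off in((0,16,0),(0,14,0),(2,16,0)):print(off,[proj(B,P(x,z,off))[0].round(1).tolist() for x,z in pts+[(-15,0),(15,0)]])
E
```

```text
catch s,t 634.9497806906753 -321.53433853155036
catch s,t 635.3834261529776 -321.9845994563755
tool tilt axes [[-0.9743, -0.2252, -0.0001], [-0.2252, 0.9743, 0.0], [0.0001, 0.0, -1.0]]
row edges [(208, np.float64(43.0)), (210, np.float64(19.0)), (211, np.float64(9.0)), (236, np.float64(16.0)), (237, np.float64(51.0)), (238, np.float64(28.0)), (257, np.float64(10.0)), (258, np.float64(7.0)), (259, np.float64(14.0)), (260, np.float64(20.0)), (262, np.float64(14.0)), (263, np.float64(6.0)), (305, np.float64(9.0)), (328, np.float64(96.0)), (329, np.float64(22.0))]
(0, 16, 0) [[283.9, 189.2], [283.9, 197.9], [283.9, 206.7], [283.9, 235.5], [283.9, 259.0], [283.9, 328.9]]
(0, 14, 0) [[283.9, 188.3], [283.9, 196.7], [283.9, 205.4], [283.9, 233.9], [283.9, 256.8], [283.9, 325.9]]
(2, 16, 0) [[283.9, 192.7], [283.9, 202.1], [283.9, 211.2], [283.9, 239.8], [283.9, 264.0], [283.9, 333.2]]
```

```bash
python3 -c "
from h import *;go((660.2,-179.5,213),102.85)"
```

```text
dp cm [ 1.982 -4.055  0.08 ] rot [ 0.     -0.0001  0.0029] at [ 670.4 -135.5  213.8] [-0.1133  0.9936  0.     -0.    ] F [ 1.  -0.2 -0.6] grip 8.4 60.5 t 8.62 q [ 0.19  0.56 -0.08  1.72  0.06  0.87  1.88]
```

Request:
apply_moves(
  targets=[
    {"dp": [1,-2,0],"rot": [0,0,0.003],"fingers": 0},
    {"dp": [1.98,-4.06,0],"rot": [0,0,0.003],"fingers": 0},
    {"dp": [1.98,-4.06,1],"rot": [0,0,0.003],"fingers": 0},
    {"dp": [1.98,-4.06,3],"rot": [0,0,0.003],"fingers": 0},
    {"dp": [1.98,-4.06,6],"rot": [0,0,0.003],"fingers": 0},
    {"dp": [1.98,-4.06,8],"rot": [0,0,0.003],"fingers": 0},
    {"dp": [1.98,-4.06,9],"rot": [0,0,0.003],"fingers": 0},
    {"dp": [1.98,-4.06,9],"rot": [0,0,0.003],"fingers": 0},
    {"dp": [1.98,-4.06,9],"rot": [0,0,0.003],"fingers": 0},
    {"dp": [1.98,-4.06,9],"rot": [0,0,0.003],"fingers": 0},
    {"dp": [1.98,-4.06,9],"rot": [0,0,0.003],"fingers": 0},
    {"dp": [1.98,-4.06,9],"rot": [0,0,0.003],"fingers": 0},
  ],
)

```text
clock: 9.62
tool_pos: [661.4, -179.8, 125.4]
orientation: [-0.112, 0.994, -0.0, 0.001]
contact_force: [-0.3, 0.3, -0.0]
grip_width: 8.3
gripper_force: 60.6
```

```bash
python3 -c "
from h import *;go((660.2,-179.5,104),102.85)
from cell import *;import pickle
c=read_camera('wrist');pickle.dump(c,open('w7.pkl','wb'))
go((660.2,-179.5,104),102.85)"
```

```text
dp cm [0.112 0.055 2.143] rot [-0.0012  0.0026 -0.0001] at [ 661.4 -179.8  125.4] [-1.118e-01  9.937e-01 -5.000e-04  1.400e-03] F [-0.3  0.3 -0. ] grip 8.3 60.6 t 9.62 q [ 0.25  0.66 -0.07  1.77  0.07  0.71  1.93]
dp cm [0.087 0.047 2.12 ] rot [-0.001   0.0021 -0.0001] at [ 661.1 -179.8  125.2] [-1.119e-01  9.937e-01 -4.000e-04  1.100e-03] F [-0.8 -0.6 -0.6] grip 8.5 60.6 t 9.67 q [ 0.25  0.66 -0.07  1.78  0.07  0.71  1.93]
```

Request:
apply_moves(
  targets=[
    {"dp": [0.07,0.04,0.5],"rot": [0,0,0],"fingers": 0},
    {"dp": [0.07,0.04,1],"rot": [0,0,0],"fingers": 0},
    {"dp": [0.07,0.04,1.5],"rot": [0,0,0],"fingers": 0},
    {"dp": [0.07,0.04,1.8],"rot": [0,0,0],"fingers": 0},
    {"dp": [0.07,0.04,2.1],"rot": [0,0,0],"fingers": 0},
    {"dp": [0.07,0.04,2.4],"rot": [0,0,0],"fingers": 0},
  ],
)

```text
clock: 10.17
tool_pos: [659.3, -179.3, 99.2]
orientation: [-0.112, 0.994, 0.0, -0.0]
contact_force: [-1.0, 0.1, -0.1]
grip_width: 8.4
gripper_force: 60.5
```

Request:
apply_moves(
  targets=[
    {"dp": [0,0,0.2],"rot": [0,0,0],"fingers": 0},
    {"dp": [0,0,0.4],"rot": [0,0,0],"fingers": 0},
    {"dp": [0,0,0.5],"rot": [0,0,0],"fingers": 0},
  ],
)

```text
clock: 10.42
tool_pos: [660.4, -179.2, 95.0]
orientation: [-0.112, 0.994, -0.0, 0.001]
contact_force: [1.2, 0.6, 1.9]
grip_width: 8.4
gripper_force: 60.7
```

```bash
python3 -c "
from h import *;go((660.2,-179.5,95),102.85)"
```

```text
dp cm [ 0.031 -0.026  0.003] rot [-0.0004  0.0018  0.0002] at [ 660.4 -179.2   95. ] [-1.120e-01  9.937e-01 -1.000e-04  9.000e-04] F [1.2 0.6 1.9] grip 8.4 60.7 t 10.42 q [ 0.25  0.7  -0.07  1.79  0.07  0.66  1.93]
```

Request:
apply_moves(
  targets=[
    {"dp": [0,0,0.3],"rot": [0,0,0],"fingers": 0},
    {"dp": [0,0,0.6],"rot": [0,0,0],"fingers": 0},
    {"dp": [0,0,0.9],"rot": [0,0,0],"fingers": 0},
    {"dp": [0,0,1.2],"rot": [0,0,0],"fingers": 0},
    {"dp": [0,0,1.4],"rot": [0,0,0],"fingers": 0},
  ],
)

```text
clock: 10.83
tool_pos: [661.9, -179.5, 82.1]
orientation: [-0.112, 0.994, -0.001, 0.003]
contact_force: [2.9, 1.0, 4.4]
grip_width: 8.4
gripper_force: 61.1
```

Request:
apply_moves(
  targets=[
    {"dp": [0,0,0.25],"rot": [0,0,0],"fingers": 0},
    {"dp": [0,0,0.5],"rot": [0,0,0],"fingers": 0},
    {"dp": [0,0,0.75],"rot": [0,0,0],"fingers": 0},
    {"dp": [0,0,0.9],"rot": [0,0,0],"fingers": 0},
  ],
)

```text
clock: 11.17
tool_pos: [661.7, -178.9, 72.3]
orientation: [-0.112, 0.994, -0.0, 0.002]
contact_force: [3.3, 1.0, 3.8]
grip_width: 8.4
gripper_force: 61.2
```

Request:
apply_moves(
  targets=[
    {"dp": [0,0,0.15],"rot": [0,0,0],"fingers": 0},
    {"dp": [0,0,0.3],"rot": [0,0,0],"fingers": 0},
    {"dp": [0,0,0.3],"rot": [0,0,0],"fingers": 0},
  ],
)

```text
clock: 11.42
tool_pos: [661.9, -178.8, 69.6]
orientation: [-0.112, 0.994, -0.0, 0.002]
contact_force: [4.5, 1.0, 5.6]
grip_width: 8.3
gripper_force: 61.4
```

Request:
apply_moves(
  targets=[
    {"dp": [0,0,0.15],"rot": [0,0,0],"fingers": 0},
    {"dp": [0,0,0.25],"rot": [0,0,0],"fingers": 0},
    {"dp": [0,0,0.25],"rot": [0,0,0],"fingers": 0},
    {"dp": [0,0,0.25],"rot": [0,0,0],"fingers": 0},
  ],
)

```text
clock: 11.75
tool_pos: [662.3, -178.8, 69.5]
orientation: [-0.112, 0.994, -0.0, 0.003]
contact_force: [2.4, 1.9, 16.8]
grip_width: 8.3
gripper_force: 62.9
```

```bash
cat > cat.py <<'E'
from h import *;from cell import *
import pickle
d=pickle.load(open("c0.pkl","rb"))
s=read_camera("scene")
for n,c in(("before",d["scene"]),("now",s)):
    p=c["pixels"].astype(int);m=(p[:,:,0]>150)&(p[:,:,1]<70)&(p[:,:,2]<80);m[:165]=0;m[200:]=0;m[:,:285]=0;m[:,320:]=0
    for r in m[170:192,290:310]:print(''.join('#' if v else '.' for v in r),end="\n")
    ys,xs=np.nonzero(m);print(n,len(xs),xs.mean().round(2),ys.mean().round(2),ys.min(),ys.max())
go((660.2,-179.5,67),102.85)
E
python3 cat.py
```

```text
....................
....................
....................
....................
.......####.........
........#####.......
.........####.......
.........#####......
.........#.###......
.........##.#.......
.........#..........
.........###........
.........###........
.........###........
.........###........
.........##.........
.........#..........
.........##.........
....................
....................
....................
....................
before 43 300.07 179.28 174 187
....................
....................
....................
....................
....................
....................
....................
.........#..........
.........#..........
....................
.........#..........
.........#..........
.........#..........
.........#..........
.........#..........
.........#..........
.........#..........
.........##.........
....................
....................
....................
....................
now 11 299.09 182.73 177 187
dp cm [ 0.221 -0.017  0.243] rot [-0.0013  0.0051  0.0004] at [ 662.3 -178.8   69.4] [-1.121e-01  9.937e-01 -4.000e-04  2.600e-03] F [ 2.1  1.6 18.1] grip 8.4 62.9 t 11.8 q [ 0.24  0.73 -0.07  1.8   0.08  0.61  1.92]
```

Request:
apply_moves(
  targets=[
    {"dp": [0,0,0.15],"rot": [0,0,0],"fingers": 0},
    {"dp": [0,0,0.3],"rot": [0,0,0],"fingers": 0},
    {"dp": [0,0,0.3],"rot": [0,0,0],"fingers": 0},
  ],
)

```text
clock: 12.05
tool_pos: [662.6, -179.1, 69.4]
orientation: [-0.112, 0.994, -0.001, 0.003]
contact_force: [-2.7, 3.9, 32.5]
grip_width: 8.2
gripper_force: 65.0
```

```bash
python3 - <<'E'
from h import *;from cell import *;import pickle
c=read_camera("wrist");pickle.dump(c,open("w8.pkl","wb"));go((660.2,-179.5,67),102.85)
p=c["pixels"].astype(int);m=(p[:,:,0]>110)&(p[:,:,1]<75)&(p[:,:,2]<85)
ys,xs=np.nonzero(m[:,230:340]);print(len(xs),xs.min()+230,xs.max()+230,ys.min(),ys.max())
print([ (r,p[r,283].tolist()) for r in range(150,340,6)])
E
```

```text
dp cm [0.237 0.017 0.237] rot [-0.0017  0.0051 -0.    ] at [ 662.5 -179.1   69.4] [-1.119e-01  9.937e-01 -6.000e-04  2.700e-03] F [-1.8  2.7 32.6] grip 8.1 65.0 t 12.1 q [ 0.24  0.73 -0.07  1.8   0.08  0.61  1.92]
1034 270 297 238 375
[(150, [119, 122, 124]), (156, [119, 122, 123]), (162, [120, 124, 125]), (168, [119, 123, 125]), (174, [116, 119, 122]), (180, [21, 22, 26]), (186, [21, 15, 22]), (192, [40, 39, 45]), (198, [10, 7, 7]), (204, [179, 176, 184]), (210, [207, 203, 212]), (216, [200, 198, 205]), (222, [203, 199, 207]), (228, [203, 199, 206]), (234, [192, 188, 197]), (240, [189, 101, 53]), (246, [192, 103, 55]), (252, [191, 103, 55]), (258, [191, 100, 54]), (264, [205, 110, 58]), (270, [206, 109, 57]), (276, [207, 109, 59]), (282, [207, 111, 58]), (288, [206, 109, 59]), (294, [206, 107, 57]), (300, [205, 107, 57]), (306, [206, 109, 57]), (312, [172, 90, 47]), (318, [138, 73, 38]), (324, [140, 74, 37]), (330, [106, 19, 21]), (336, [109, 25, 26])]
```

Request:
apply_moves(
  targets=[
    {"dp": [0,0,-0.3],"rot": [0,0,0],"fingers": 0},
    {"dp": [0,0,-0.4],"rot": [0,0,0],"fingers": 0.2},
    {"dp": [0,0,-0.4],"rot": [0,0,0],"fingers": 0.4},
    {"dp": [0,0,-0.4],"rot": [0,0,0],"fingers": 0.4},
    {"dp": [0,0,-0.4],"rot": [0,0,0],"fingers": 0.4},
    {"dp": [0,0,-0.4],"rot": [0,0,0],"fingers": 0.4},
    {"dp": [0,0,-0.4],"rot": [0,0,0],"fingers": 0.4},
  ],
)

```text
clock: 12.68
tool_pos: [658.3, -179.4, 66.3]
orientation: [-0.112, 0.994, 0.0, -0.001]
contact_force: [-0.4, 0.4, -0.1]
grip_width: 34.4
gripper_force: 0.0
```

Request:
apply_moves(
  targets=[
    {"dp": [0,0,-1],"rot": [0,0,0],"fingers": 0.4},
    {"dp": [0,0,-3],"rot": [0,0,0],"fingers": 0.4},
    {"dp": [0,0,-6],"rot": [0,0,0],"fingers": 0.4},
    {"dp": [0,0,-10],"rot": [0,0,0],"fingers": 0.4},
    {"dp": [0,2,-13],"rot": [0,0,0],"fingers": 0.4},
    {"dp": [0.2,5,-14],"rot": [0,0,0],"fingers": 0.4},
    {"dp": [0.2,8,-14.4],"rot": [0,0,0],"fingers": 0.4},
    {"dp": [0.2,8,-14.4],"rot": [0,0,0],"fingers": 0.4},
    {"dp": [0.2,8,-14.4],"rot": [0,0,0],"fingers": 0.4},
    {"dp": [0.2,8,-14.4],"rot": [0,0,0],"fingers": 0.4},
    {"dp": [0.2,8,-14.4],"rot": [0,0,0],"fingers": 0.4},
    {"dp": [0.2,8,-14.4],"rot": [0,0,0],"fingers": 0.4},
  ],
)

```text
clock: 13.68
tool_pos: [639.6, -103.7, 210.9]
orientation: [-0.111, 0.994, -0.0, -0.0]
contact_force: [-0.5, 0.0, -0.8]
grip_width: 34.1
gripper_force: 0.0
```

```bash
cat > fin.py <<'E'
from h import *;from cell import *;import pickle
a=np.radians(12.85);ex=np.array([np.cos(a),np.sin(a)]);ey=np.array([-ex[1],ex[0]])
A=pickle.load(open("w5.pkl","rb"));B=pickle.load(open("w6.pkl","rb"))
N=read_camera("wrist");S=read_camera("scene");T=read_camera("top");pickle.dump((N,S,T),open("fin.pkl","wb"))
for n,c in(("A",A),("B",B),("now",N)):
    p=(c["avg"] if "avg" in c else c["pixels"]).astype(np.uint8);hs=cv2.cvtColor(p,cv2.COLOR_RGB2HSV)
    m=cv2.inRange(hs,(0,170,100),(4,255,255))|cv2.inRange(hs,(175,170,100),(180,255,255));m[:,:120]=0;m[:,275:]=0;m[:180]=0;m[270:]=0
    ys,xs=np.nonzero(m);f=lambda u,v,z:(lambda w:(round(w@ex,1),round(w@ey,1)))(back(c,(u,v),z)[:2])
    for q in(1,): 
        lo=ys.max()+.5;xc=np.mean(xs[ys>=lo-3]);print(n,"red rows",ys.min(),lo,"cols",xs.min(),xs.max(),"tip far edge s,t @75",f(xc,lo,75))
    m=cv2.inRange(hs,(5,130,60),(20,255,255));m[:,:120]=0;m[:,262:]=0;m[120:,][150:]=0;m[:110]=0
    if n=="now":
        k,_,st,ce=cv2.connectedComponentsWithStats(m);i=1+st[1:,4].argmax();x,y,w,h=st[i,:4];print("orange",st[i],[f(u,v,84) for u,v in((x-.5,y+h-.5),(x+w-.5,y+h-.5),(ce[i][0],y-.5))])
d=pickle.load(open("c0.pkl","rb"))["scene"]
for n,c in(("before",d),("now",S)):
    p=c["pixels"].astype(int);m=(p[:,:,0]>150)&(p[:,:,1]<70)&(p[:,:,2]<80);m[:165]=0;m[200:]=0;m[:,:285]=0;m[:,320:]=0
    ys,xs=np.nonzero(m);print(n,len(xs),xs.mean().round(2),ys.mean().round(2),ys.min(),ys.max())
    for r in c["pixels"][168:196,288:312]:print(' '.join('R' if v[0]>140 and v[1]<75 else 'O' if v[0]>150 and v[1]<150 and v[2]<100 else '#' if v.mean()<60 else '.' for v in r.astype(int)))
go((643,-100,213),102.85)
E
python3 fin.py
```

```text
A red rows 219 247.5 cols 178 202 tip far edge s,t @75 (np.float64(651.8), np.float64(-322.6))
B red rows 199 226.5 cols 224 244 tip far edge s,t @75 (np.float64(651.7), np.float64(-322.5))
now red rows 226 255.5 cols 179 203 tip far edge s,t @75 (np.float64(652.2), np.float64(-321.7))
orange [172 180  23  45 855] [(np.float64(622.3), np.float64(-329.3)), (np.float64(622.4), np.float64(-311.8)), (np.float64(587.2), np.float64(-317.4))]
before 43 300.07 179.28 174 187
# # # # # # . . . . . . . . . . . # . . . . . .
# # # # # # . . . . . . . . . . . . . . . . . .
# # # # # # . . . . . . . . . . . . . . . . . .
# # # # # # . . . . . . . . . . . . . . . . . .
# # # # # # . . . . . . . . . . . . . . . . . .
# # # # # # . . . . O O O . . . . . . . . . . .
# # # # # # . . O R R R R O O . . . . . . . . .
# # # # # . . . . . R R R R R . . . . . . . . .
. . . . . . . . . . . R R R R O . . . . . . . .
. . . . . . . . . . . R R R R R . . . . . . . .
. . . . . . . . . . . R R R R R . . . . . . . .
. . . . . . . . . . . R R # R . . . . . . . . .
. . . . . . . . . . . R # # . . . . . . . . . .
. . 
[... 1606 characters left out ...]
 .
. . . . . . . . . . . R # # # # . . . . . . . .
. . . . . . . . . . . R R # # # # # # # # . . .
. . . . . . . . . . . . # # # # # # # # . . . .
. . . . . . . . . . . # # # # # # # # . . . . .
. . . . . . . . . . . # # # # # # # . . . . . .
. . . . . . . . . . . # # # # # . . . . . . . .
. . . . . . . . . . . # # # # . . . . . . . . .
. . . . . . . . . . . # # # . . . . . . . . . .
. . . . . . . . . . . # # # . . . . . . . . . .
. . . . . . . . . . . # # # . . . . . . . . . .
dp cm [-0.394  0.207 -0.21 ] rot [-0.0002 -0.0008 -0.0016] at [ 639.6 -102.9  210.9] [-1.111e-01  9.938e-01 -1.000e-04 -4.000e-04] F [-0.1  0.5 -1.1] grip 34.0 0.0 t 13.83 q [ 0.15  0.52 -0.08  1.81  0.06  0.82  1.83]
```

```bash
python3 - <<'E'
from h import *;import pickle
a=np.radians(12.85);ex=np.array([np.cos(a),np.sin(a)]);ey=np.array([-ex[1],ex[0]])
N,S,T=pickle.load(open("fin.pkl","rb"));d=pickle.load(open("c0.pkl","rb"))
def W(s,t,z):return np.r_[s*ex+t*ey,z]
p=S["pixels"].astype(int);m=(p[:,:,0]>150)&(p[:,:,1]<150)&(p[:,:,1]>75)&(p[:,:,2]<100);m[:160]=0;m[195:]=0;m[:,:304]=0;m[:,335:]=0
ys,xs=np.nonzero(m);print("scene orange",xs.min(),xs.max(),ys.min(),ys.max())
for z in(84,88,97):print(z,[proj(S,W(604+i*15,-322+j*5,z))[0].round(1).tolist() for i,j in((1,1),(1,-1),(-1,1),(-1,-1))],"ref catch tip",proj(S,W(643,-322,75))[0].round(1))
p=N["pixels"];h=cv2.cvtColor(p,cv2.COLOR_RGB2HSV)
for r in range(172,232,3):
    x=np.nonzero(cv2.inRange(h[r:r+1],(5,130,60),(20,255,255))[0,150:262])[0];print(r,(x.min()+150,x.max()+150) if len(x) else None,p[r,183].tolist(),end="; ")
print()
for z in(84,88):print(z,[proj(N,W(604+i*15,-322+j*5,z))[0].round(1).tolist() for i,j in((-1,-1),(-1,1),(1,1),(1,-1))])
for n,c0,c in(("scene",d["scene"],S),("top",d["top"],T)):
    D=np.abs(c0["pixels"].astype(int)-c["pixels"]).max(2)>60
    P={"blue":(661,120,80),"dish":back(d["top"],(310/1.4,366/1.4),7),"beaker":back(d["top"],(557/1.4,337/1.4),33),"vial":back(d["top"],(237/1.4,360/1.4),40)}
    for k,v in P.items():
        u,w=proj(c,v)[0].astype(int);print(n,k,(u,w),D[max(w-14,0):w+14,max(u-12,0):u+12].sum())
E
```

```text
scene orange 306 334 172 189
84 [[306.4, 173.3], [308.1, 172.1], [316.8, 175.1], [318.5, 173.9]] ref catch tip [299.1 174.4]
88 [[306.4, 171.8], [308.1, 170.7], [316.9, 173.7], [318.5, 172.5]] ref catch tip [299.1 174.4]
97 [[306.4, 168.5], [308.1, 167.4], [316.9, 170.3], [318.6, 169.2]] ref catch tip [299.1 174.4]
172 None [237, 235, 239]; 175 None [243, 242, 244]; 178 None [238, 237, 241]; 181 (np.int64(179), np.int64(192)) [191, 101, 52]; 184 (np.int64(175), np.int64(199)) [193, 102, 54]; 187 (np.int64(173), np.int64(199)) [221, 119, 64]; 190 (np.int64(173), np.int64(200)) [212, 113, 60]; 193 (np.int64(173), np.int64(200)) [211, 111, 58]; 196 (np.int64(173), np.int64(200)) [212, 112, 60]; 199 (np.int64(173), np.int64(200)) [212, 113, 60]; 202 (np.int64(174), np.int64(194)) [210, 111, 58]; 205 (np.int64(174), np.int64(194)) [214, 115, 62]; 208 (np.int64(174), np.int64(194)) [210, 110, 56]; 211 (np.int64(175), np.int64(194)) [209, 110, 57]; 214 (np.int64(175), np.int64(194)) [210, 110, 59]; 217 (np.int64(175), np.int64(192)) [212, 112, 60]; 220 (np.int64(175), np.int64(190)) [209, 111, 59]; 223 (np.int64(176), np.int64(188)) [213, 112, 58]; 226 None [70, 70, 70]; 229 None [110, 26, 24]; 
84 [[170.7, 181.9], [184.2, 181.9], [187.3, 220.4], [174.2, 220.4]]
88 [[169.1, 183.2], [182.8, 183.1], [186.0, 222.1], [172.7, 222.1]]
scene blue (np.int64(222), np.int64(212)) 204
scene dish (np.int64(269), np.int64(296)) 0
scene beaker (np.int64(368), np.int64(205)) 0
scene vial (np.int64(214), np.int64(309)) 0
top blue (np.int64(249), np.int64(166)) 185
top dish (np.int64(221), np.int64(261)) 0
top beaker (np.int64(397), np.int64(240)) 612
top vial (np.int64(169), np.int64(257)) 0
```

```bash
python3 - <<'E'
from h import *;import pickle
N,S,T=pickle.load(open("fin.pkl","rb"));d=pickle.load(open("c0.pkl","rb"))
for n,c in(("b scene",d["scene"]),("n scene",S),("b top",d["top"]),("n top",T)):
    h=cv2.cvtColor(c["pixels"],cv2.COLOR_RGB2HSV);m=cv2.inRange(h,(105,100,30),(125,255,255))
    x,y=(205,195) if "scene" in n else (235,140)
    ys,xs=np.nonzero(m[y:y+45,x:x+45]);print(n,len(xs),(xs.mean()+x).round(1),(ys.mean()+y).round(1),ys.min()+y,ys.max()+y)
    print("beaker px",c["pixels"][240,397].tolist(),c["pixels"][205,368].tolist())
E
```

```text
b scene 125 224.1 216.2 210 223
beaker px [204, 201, 193] [107, 105, 103]
n scene 132 224.1 216.0 209 224
beaker px [205, 201, 193] [108, 106, 105]
b top 66 250.1 167.3 160 174
beaker px [126, 128, 125] [140, 141, 135]
n top 76 250.2 167.2 160 175
beaker px [31, 40, 40] [170, 173, 166]
```

Request:
apply_moves(
  targets=[
    {"dp": [0,3,0],"rot": [0,0,0],"fingers": 0.4},
    {"dp": [0,7,0],"rot": [0,0,0],"fingers": 0.4},
    {"dp": [0,11,0],"rot": [0,0,0],"fingers": 0.4},
    {"dp": [0,15,0],"rot": [0,0,0],"fingers": 0.4},
    {"dp": [0,19,0],"rot": [0,0,0],"fingers": 0.4},
    {"dp": [0,21,0],"rot": [0,0,0],"fingers": 0.4},
    {"dp": [0,22,0],"rot": [0,0,0],"fingers": 0.4},
    {"dp": [0,22,0],"rot": [0,0,0],"fingers": 0.4},
    {"dp": [0,22,0],"rot": [0,0,0],"fingers": 0.4},
    {"dp": [0,22,0],"rot": [0,0,0],"fingers": 0.4},
  ],
)

```text
clock: 14.67
tool_pos: [591.6, 109.5, 211.2]
orientation: [-0.11, 0.994, -0.001, 0.0]
contact_force: [0.2, 0.2, 0.3]
grip_width: 34.2
gripper_force: 0.0
```

```bash
python3 - <<'E'
from h import *;from cell import *;import pickle
d=pickle.load(open("c0.pkl","rb"));T=read_camera("top");S=read_camera("scene")
f=lambda c:cv2.GaussianBlur(cv2.cvtColor(c["pixels"],cv2.COLOR_RGB2GRAY),(3,3),0).astype(int)
D=np.abs(f(d["top"])-f(T))>30
print("beaker changed",D[222:258,380:416].sum(),"gate rgn",D[140:200,355:420].sum())
p=S["pixels"].astype(int)
for c in(d["scene"],S):
    p=c["pixels"].astype(int);m=(p[:,:,0]>140)&(p[:,:,1]<70)&(p[:,:,2]<80);print([(r,(np.nonzero(m[r,290:312])[0]+290).tolist()) for r in range(173,180)])
go((640,120,213),102.85)
E
```

```text
beaker changed 85 gate rgn 469
[(173, []), (174, [297, 298, 299, 300]), (175, [298, 299, 300, 301, 302]), (176, [299, 300, 301, 302]), (177, [299, 300, 301, 302, 303]), (178, [299, 300, 301, 302, 303]), (179, [299, 300, 302])]
[(173, []), (174, [297, 298, 299, 300]), (175, [298, 299, 300, 301, 302]), (176, [299, 300, 301]), (177, [299, 300, 301]), (178, [299, 300, 301, 302]), (179, [299, 300, 301, 302])]
dp cm [-4.956 -0.048 -0.177] rot [-0.0014 -0.0002 -0.0044] at [591.5 109.7 211.2] [-1.097e-01  9.940e-01 -7.000e-04 -0.000e+00] F [ 0.4 -0.4  0.2] grip 33.9 0.0 t 14.77 q [-0.19  0.46 -0.1   1.91  0.07  0.77  1.47]
```

```bash
python3 -c "
from cell import *;print(finish_job())"
```

```text
the job is handed in; nothing more can be done
None
```

The job is handed in at about 15 s: the amber slide is fully home in the gate, with the red catch back at its rest position and the gripper open and clear. In the before-and-after images the blue slide, petri dish and vial have not moved; the patch around the beaker changed slightly, which I took to be the slide's shadow and did not check further.

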